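# Rack a gel cassette and check its seat with the gauge

### The arm

A 6-joint arm with a two-finger parallel gripper is mounted at the origin on the work surface. World frame = base frame: x ahead of the robot, y to its left, z up, the work surface at z = 0. Lengths are in m, angles in rad, forces in N, time in s.
With the tool pointing down it reaches from about 0.25 to 0.775 m from the base axis. Payload 8.9 kg.
Tool frame: the origin (TCP) lies at the centre of the arm's flange, where the gripper is bolted on; the fingertips stand 173 mm ahead of it and the grasp point (between the pads) lies 155 mm ahead of it (manip.tcp_to_grasp is the distance from the TCP to the grasp point, in m); y points along the fingers, z is the direction in which the jaws open and shut, and the axes are right-handed (so a half turn about y gives the same grasp; the last joint's range is limited). The gripper opens to 85 mm and grips with 20 to 120 N. Pads are 22 mm wide; open, the fingers measure 114 mm over their backs; the gripper's body (76 mm by 85 mm) begins 54 mm behind the grasp point. The pads swing forward as they close: fully open they stand 13 mm farther back than shut.
Start: joints at [1.023, 0.291, -0.153, 1.127, 0, 1.431], TCP at [0.209, 0.482, 0.405] pointing down, gripper open.
Joint ranges: [-2.52, 2.52], [-0.91, 1.74], [-1.3, 1.37], [-1.96, 2.02], [-1.52, 1.47], [-3.14, 3.14]. Speed limits (rad/s): [2.22, 2.22, 2.79, 3.14, 3.14, 3.14].

### API

Orientations are given as a unit quaternion [w, x, y, z].
In Python, from rig import manip, cams, job gives the robot as it stands.
- The arm moves only by the shell command python3 -m creep 'ROWS' [OPENING]. ROWS is JSON, a list of rows, each a list of 2 entries, a list of its own where there are three numbers: the shift along the world's x, y, z in mm, then the turn, a rotation vector about the world's x, y, z in rad. In form: [[[tx, ty, tz], [rx, ry, rz]], ...]. A call has 1 to 12 rows; each row is the pose to reach, as a shift and turn from the pose commanded when the call began; what a row does not reach only later rows make up. A row lasts 1/10 s, in which the tool goes at most 50 mm and 8.59 degrees, less where a joint would pass 70% of its speed; a pose out of reach is approached as far as the arm can. A call with a gripper value outside its range is refused whole. OPENING is the opening, from -1 (shut) to 1 (fully open), so that 0 is half open, set as the call begins (- or left out, the last holds). The fingers move at their own pace and stop on an object; the grip force is fixed at half the most. Time passes only in rows, so rows that repeat a pose let the fingers close. It gives the time, the measured TCP pose, the force and the opening at its end, in the units of the state.
- manip.read_state(): the state, without advancing time (a new reading comes with each control period).
- cams.grab_frame(name): name is "scene" or "side" or "wrist"; returns a dict with "color" (400x640x3 uint8, blue, green, red), "K" (3x3 intrinsics, pixels), "D" ([k1, k2, p1, p2, k3] as OpenCV has them; the pictures are not rectified), "world_to_cam" (4x4, takes a point from world to camera coordinates); the wrist camera has in their place "hand_eye" (4x4, takes a point from camera to tool coordinates, whose origin is the TCP and whose axes are the tool frame's). Camera axes: x right, y down, z forward; pixel columns grow to the right and rows downward; lengths in m; the calibration is good to about 2 mm. A picture is of the moment at which its call begins: read the wrist's pose just before it. There is no depth.
- job.finish_job(): hands the job in, once; it reports no verdict.
The state is a dict: "clock": time; "qpos": joint angles; "qd": joint speeds; "effort": joint torques, N m; "position": TCP position; "ee_rot": TCP orientation; "wrist_force": force on the tool from outside, world axes, zero at the start; "wrist_torque": the same for the moment, N m; "grip_width": finger opening in m.
Only numpy, scipy, OpenCV 4.12 (cv2) and the standard library are available. Lean on these libraries where they do the work, as an engineer would, in place of code of your own. Each camera call takes 0.05 s, during which the arm holds its last target.

### The job

Take the purple-edged glass cassette off the sloped draining stand and stand it upright on its long edge in the middle slot of the white rack, slid home against the end stop below the gauge, then let go of it. Then gently press the red knob of the sprung gauge until its foot rests on the cassette's top edge, hold it there for a moment, and let it spring back up. Handle the glass gently, and leave the other two cassettes, the bottle, the jar and the beaker where they are.

Things in the scene. Friction and masses are not known exactly. Their poses are not given: they have to be found in the camera images.
- cassette_purple: Cassette to rack: rigid glass sandwich with purple edges, 10 mm thick (its x), 160 long (y), 120 tall (z), 0.25-0.5 kg. Origin: centre of its bottom edge face; top edge at z 120. Starts leaning about 30 deg in a stall of the draining stand, top towards the robot; its lower 65 mm rests on a back plate, a 10 mm lip holds its foot, its upper 50 mm are free on both faces. Pull it out along its z.
- drainer: Fixed steel sloped draining stand, base 200 mm (x) by 140 mm (y), origin under the stall line. Two parallel stalls, 70 mm apart in its x (at x = -35 and +35 mm, ledges 22 mm high), one holds the purple and one the orange cassette, in either order.
- cassette_orange: Same kind of cassette with orange edges, in the other stall of the draining stand. Leave it alone.
- cassette_blue: Same kind of cassette with blue edges, standing in the rack slot next to the middle one on the rack's +x side (45 mm centre to centre, 35 mm free gap between faces). Leave it alone.
- rack: Fixed white rack, origin centre of its underside, base 155 (x) by 250 mm (y). Three slots along its y at x -45, 0, 45: floor z 12, 13 wide between ribs to z 40, flared lips to z 52 (24 wide), from the grey end stop's face at y -110 to y 110. A cassette lowered with its centre at y +10 clears the gauge foot and then slides 40 mm to -y to the stop. Gauge column and arm: y below -79, up to z 212.
- home (a point): On the floor of the rack's middle slot (rack frame x 0, y -30, z 12 mm; axes as the rack's): where the purple cassette's origin lies when fully seated, against the end stop. Either face may look to +x.
- gauge (a joint): Downward travel of the gauge's plunger, m: 0 raised (rest), stop at 0.045. The round rubber foot (22 mm diameter, rack frame x 0, y -99 mm) has its underside at z = 162 mm when raised; it meets the top edge of a seated cassette (z = 132 mm) at a reading of 0.030. Return spring: about 2 N at rest rising to 4 N at 0.030.
- knob_top (a point): Centre of the top face of the gauge's red press knob (30 mm diameter, 12 mm thick), rack frame x 0, y -99 mm, z = 272 mm when raised; it moves down with the plunger. Press it from above.
- media_bottle: Bystander: glass bottle with purple cap, 72 mm diameter, 150 mm tall; origin at the centre of its underside.
- reagent_jar: Bystander: amber jar with orange cap, 60 mm diameter, 85 mm tall; origin at the centre of its underside.
- beaker: Bystander: glass beaker, 72 mm diameter, 90 mm tall; origin at the centre of its underside.
Not all that is in view belongs to the job. Leave any green look-alike of the cassette_purple alone.

How it is judged:
On the way, in this order (a step that is already met when the one before it is completed fails the run):
1. the purple cassette stands home in the middle slot, let go (x of cassette_purple in the frame of home between -0.005 and 0.005 m and y of cassette_purple in the frame of home between -0.005 and 0.007 m and z of cassette_purple in the frame of home below 0.003 m and angle between cassette_purple's own z axis and vertical below 0.13 rad and contact force between the fingers and cassette_purple below 0.1 N), for 0.2 s.
2. the gauge foot rests on the top edge of the seated cassette (all of step 1 and value of joint gauge above 0.0285 m), for 0.3 s.
At the end, for the whole second after the job is handed in: The purple cassette stands at rest in the middle slot, upright within 0.13 rad, its origin within 5 mm across the slot, at most 7 mm from the end stop and 3 mm from the floor; the gauge, having been lowered onto it (reading above 0.0285), is back up (reading below 0.003) (all of step 1 and value of joint gauge below 0.003 m and linear speed of cassette_purple below 0.02 m/s and angular speed of cassette_purple below 0.1 rad/s); the robot touches nothing.
It fails at once if the orange cassette is moved by more than 20 mm (distance of cassette_orange from where it was at the start of the episode above 0.02 m).
It fails at once if the blue cassette is moved by more than 20 mm (distance of cassette_blue from where it was at the start of the episode above 0.02 m).
It fails at once if bottle, jar or beaker is moved by more than 30 mm (distance of any of media_bottle, reagent_jar, beaker from where it was at the start of the episode above 0.03 m).
It fails at once if the purple cassette is struck or pressed against rack or gauge with more than 60 N (contact force between cassette_purple and rack above 60 N).
It also fails if it takes over 61 s, if anything falls off the work surface, if the arm or the gripper's body presses on something with over 40 N, if the wrist force passes 120 N, or if a joint passes its speed limit or range.

## Working session

There is one attempt and no reset: what is moved stays moved. The work goes in short steps, Python scripts to look and compute and a shell command to move; the robot and the scene stay as the last step left them, time stands still between calls to the robot, and variables do not carry over. Pictures are saved under pics/ and viewed, and the job is handed in when it is done.

```bash
mkdir -p pics; ls; python3 - <<'E'
from rig import manip,cams,job
import cv2,json
s=manip.read_state();print(s)
for n in("scene","side","wrist"):
    f=cams.grab_frame(n);cv2.imwrite(f"pics/{n}0.png",f["color"]);
    print(n,f["K"].tolist(),f["D"],f.get("world_to_cam",f.get("hand_eye")))
E
```

```text
pics
{'clock': 0.0, 'qpos': array([ 1.02269536e+00,  2.91302054e-01, -1.54102102e-01,  1.12667119e+00,
        1.53121208e-05,  1.43148604e+00]), 'qd': array([-0.00114939,  0.00093292,  0.00190876, -0.00056224,  0.00011709,
        0.00283174]), 'effort': array([ 2.79569103e-04, -5.37140715e+01,  3.31374085e+01,  1.59584888e-02,
       -1.75705018e-04,  2.86815146e-05]), 'position': array([0.20858441, 0.48157377, 0.40412987]), 'ee_rot': array([-0.6919635 ,  0.69281136, -0.14368254,  0.14336758]), 'wrist_force': array([-0.05853272, -0.62928884, -0.84708947]), 'wrist_torque': array([0.01778151, 0.00933678, 0.01014011]), 'grip_width': 0.08535404849895849}
scene [[422.0400292178289, 0.0, 321.9660595634579], [0.0, 422.0400292178289, 193.97868837073884], [0.0, 0.0, 1.0]] [0.03713257 0.         0.         0.         0.        ] [[-0.78585829  0.61825245  0.01380793  0.33422067]
 [ 0.51518145  0.66686963 -0.53839852 -0.23166676]
 [-0.3420743  -0.41599135 -0.84257722  1.57558885]
 [ 0.          0.          0.          1.        ]]
side [[452.4782827437681, 0.0, 309.41520460357805], [0.0, 452.4782827437681, 195.32511192099628], [0.0, 0.0, 1.0]] [-0.1246672  0.         0.         0.         0.       ] [[-0.94299558 -0.33264696  0.01026314  0.5109508 ]
 [-0.18913763  0.51028788 -0.8389477   0.19724822]
 [ 0.27383625 -0.79306512 -0.54411527  1.51604966]
 [ 0.          0.          0.          1.        ]]
wrist [[305.2154239140384, 0.0, 321.53923318402497], [0.0, 305.2154239140384, 195.5192883014267], [0.0, 0.0, 1.0]] [-0.00200231  0.          0.          0.          0.        ] [[ 1.79294346e-04  9.52206361e-01  3.05455419e-01 -7.78402844e-02]
 [ 1.53218219e-04 -3.05455447e-01  9.52206357e-01  3.05461305e-02]
 [ 9.99999972e-01 -1.23923881e-04 -2.00661797e-04 -5.48452645e-04]
 [ 0.00000000e+00  0.00000000e+00  0.00000000e+00  1.00000000e+00]]
```

View pics/scene0.png

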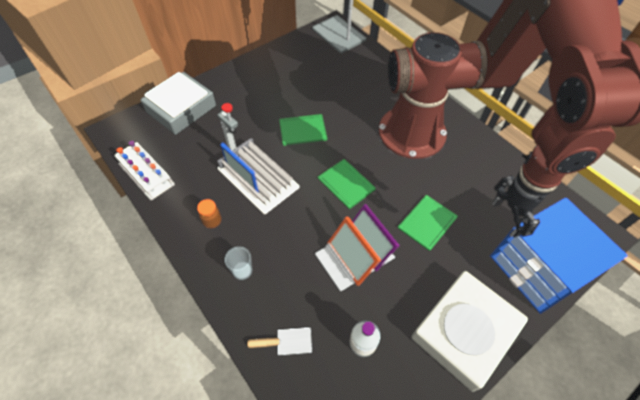

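View pics/side0.png

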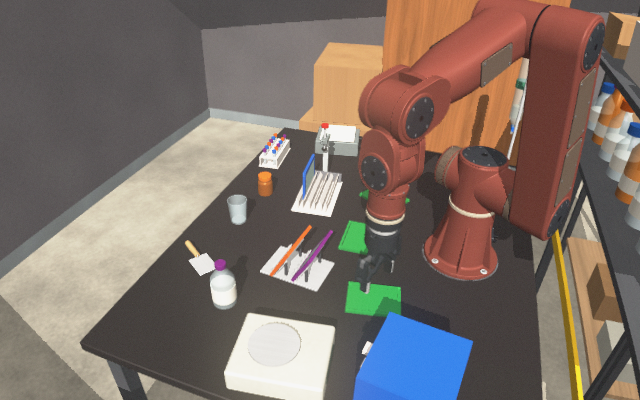

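View pics/wrist0.png

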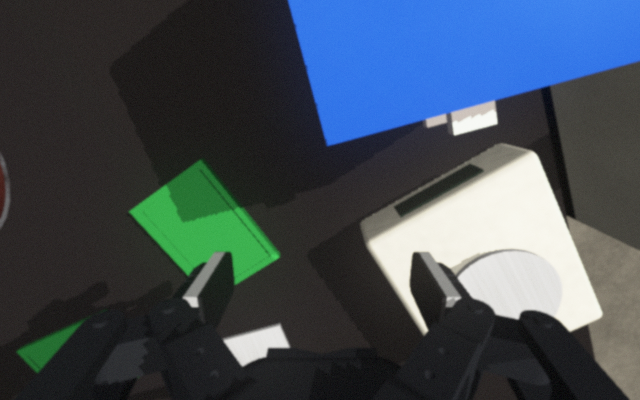

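```bash
python3 - <<'E'
import cv2,numpy as np
a=cv2.imread("pics/scene0.png");b=cv2.imread("pics/side0.png")
def crop(im,x0,y0,w,h,s):
    return cv2.resize(im[y0:y0+h,x0:x0+w],None,fx=s,fy=s,interpolation=cv2.INTER_CUBIC)
cv2.imwrite("pics/c1.png",crop(a,305,195,110,100,7))
cv2.imwrite("pics/c2.png",crop(b,255,220,90,75,8))
cv2.imwrite("pics/c3.png",crop(a,205,95,100,120,5))
cv2.imwrite("pics/c4.png",crop(b,285,115,80,105,5))
E
```

```text
(no output)
```

View pics/c1.png

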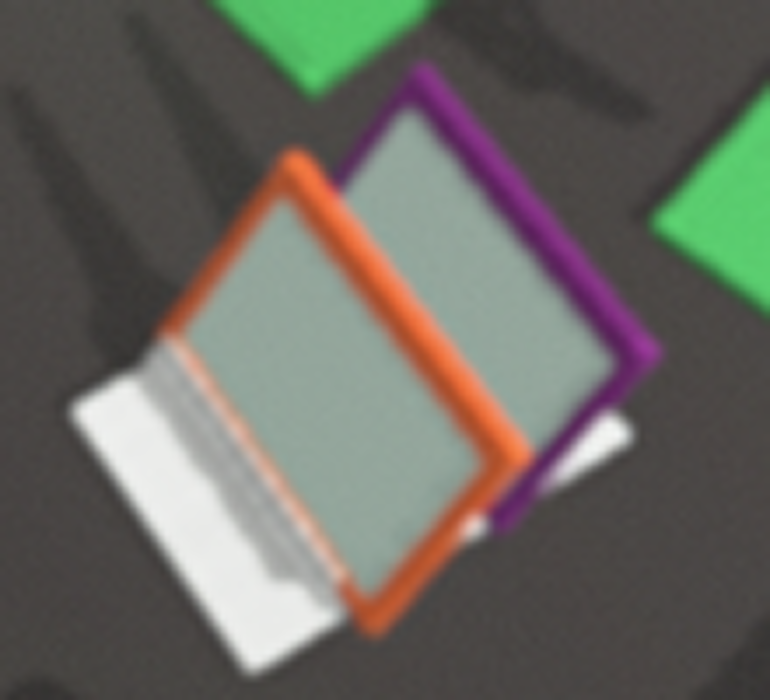

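View pics/c2.png

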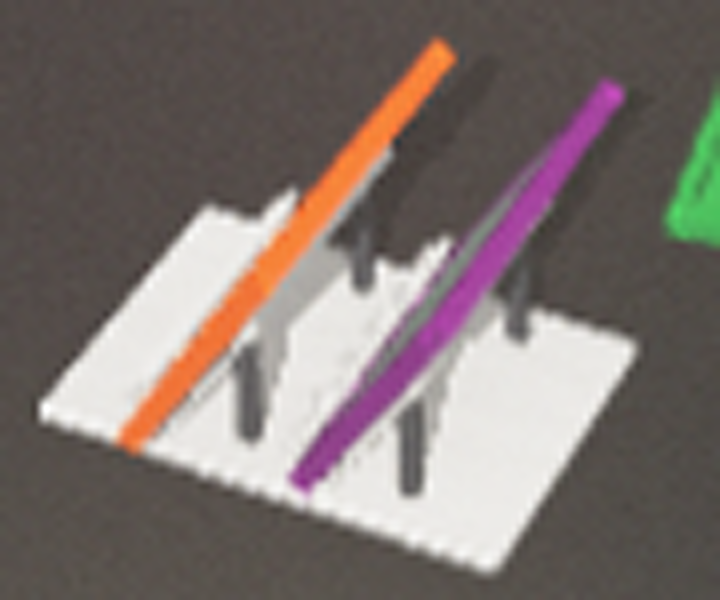

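View pics/c3.png

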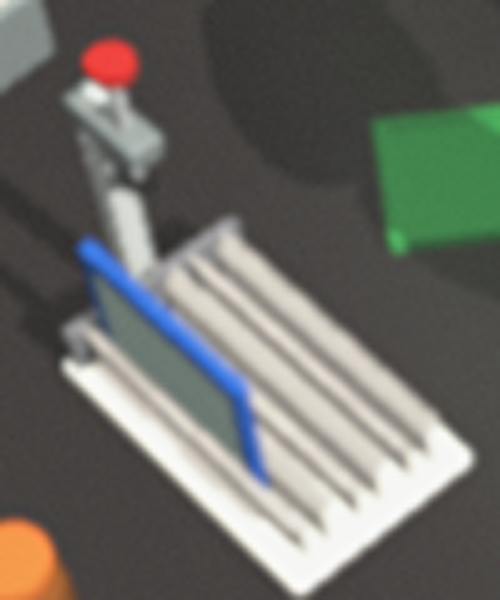

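View pics/c4.png

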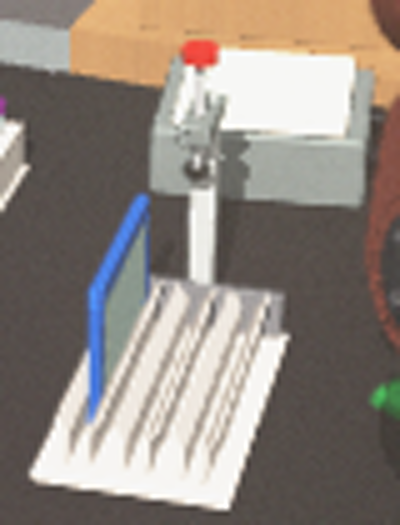

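```bash
cat > h.py <<'E'
import cv2,numpy as np
from scipy.optimize import least_squares
from scipy.spatial.transform import Rotation as R
K={"scene":(422.0400292178289,321.9660595634579,193.97868837073884,0.03713257),"side":(452.4782827437681,309.41520460357805,195.32511192099628,-0.1246672)}
W={"scene":np.array([[-0.78585829,0.61825245,0.01380793,0.33422067],[0.51518145,0.66686963,-0.53839852,-0.23166676],[-0.3420743,-0.41599135,-0.84257722,1.57558885]]),
"side":np.array([[-0.94299558,-0.33264696,0.01026314,0.5109508],[-0.18913763,0.51028788,-0.8389477,0.19724822],[0.27383625,-0.79306512,-0.54411527,1.51604966]])}
def proj(n,P):
    P=np.atleast_2d(P).astype(float); f,cx,cy,k=K[n]; M=W[n]
    return cv2.projectPoints(P,cv2.Rodrigues(M[:,:3])[0],M[:,3],np.array([[f,0,cx],[0,f,cy],[0,0,1]]),np.array([k,0,0,0,0.]))[0][:,0]
KW=np.array([[305.2154239140384,0,321.53923318402497],[0,305.2154239140384,195.5192883014267],[0,0,1]])
HE=np.array([[1.79294346e-04,9.52206361e-01,3.05455419e-01,-7.78402844e-02],[1.53218219e-04,-3.05455447e-01,9.52206357e-01,3.05461305e-02],[9.99999972e-01,-1.23923881e-04,-2.00661797e-04,-5.48452645e-04],[0,0,0,1]])
def toolR(q): return R.from_quat([q[1],q[2],q[3],q[0]])
def projw(pos,q,P):
    T=np.eye(4);T[:3,:3]=toolR(q).as_matrix();T[:3,3]=pos
    M=np.linalg.inv(T@HE)
    return cv2.projectPoints(np.atleast_2d(P).astype(float),cv2.Rodrigues(M[:3,:3])[0],M[:3,3],KW,np.array([-0.00200231,0,0,0,0]))[0][:,0]
def rackP(p,Q): # p=x,y,yaw
    return R.from_euler('z',p[2]).apply(np.atleast_2d(Q)/1000.)+[p[0],p[1],0]
def casR(yaw,lean): # lean: top tilted towards -x of yawed frame
    return R.from_euler('z',yaw)*R.from_euler('y',-lean)
def casP(p,Q): # p=x,y,z,yaw,lean
    return casR(p[3],p[4]).apply(np.atleast_2d(Q)/1000.)+p[:3]
def pc(x0,y0,s,u,v): return (x0+(u+.5)/s-.5,y0+(v+.5)/s-.5)
BOX=np.array([[x,y,z] for x in(-5,5) for y in(-80,80) for z in(0,120)])
EDG=[(i,j) for i in range(8) for j in range(i) if (BOX[i]!=BOX[j]).sum()==1]
E
python3 - <<'E'
from h import *
ob=[("scene",[0,80,120],(397.4,245.3)),("scene",[0,80,0],(376.4,269.6)),("scene",[0,-80,120],(364.6,205.3)),
("side",[0,80,120],(331.2,231.0)),("side",[0,80,0],(292.4,279.8))]
f=lambda p:np.concatenate([proj(n,casP(p,q))[0]-o for n,q,o in ob])
r=least_squares(f,[.4,.3,.03,.2,.5]);print("cas",r.x,np.degrees(r.x[3:]));print(r.fun.round(1))
ob=[("scene",[77.5,-125,0],(217.6,167.6)),("scene",[77.5,125,0],(264.6,213.6)),("scene",[-77.5,125,0],(299,186.6)),
("side",[77.5,125,0],(291,210.2)),("side",[-77.5,125,0],(330.6,216.2)),("scene",[0,-99,272],(227,105.5)),("side",[0,-99,272],(324.6,124.2))]
f=lambda p:np.concatenate([proj(n,rackP(p,q))[0]-o for n,q,o in ob])
r=least_squares(f,[.4,-.2,0]);print("rack",r.x,np.degrees(r.x[2]));print(r.fun.round(1))
E
```

```text
cas [0.48647565 0.25983523 0.05998979 0.13900717 0.59491   ] [ 7.96452431 34.08583208]
[  4.1 -10.3   4.8  -3.9  -6.8  -4.8 -15.6  18.8   0.4  -7.4]
rack [ 0.56648305 -0.17515527  0.09746642] 5.584414316371053
[ 0.5  0.9 -0.5  0.3  0.4  0.1  0.  -0.2  0.3 -0.2 -0.2  0.   0.7 -1.2]
```

```bash
python3 - <<'E'
from h import *
ob=[("scene",[0,80,120],(397.4,245.3)),("scene",[0,80,0],(376.4,269.6)),("scene",[0,-80,120],(364.6,205.3)),
("side",[0,80,120],(331.2,231.0)),("side",[0,80,0],(292.4,279.8))]
f=lambda p:np.concatenate([proj(n,casP(p,q))[0]-o for n,q,o in ob])
for y in np.arange(-3,3,.5):
    r=least_squares(f,[.4,.3,.03,y,.5]);print("cas",r.cost,r.x,np.degrees(r.x[3:]),r.fun.round(1))
def tri(a,b):
    g=lambda P:np.concatenate([proj("scene",P)[0]-a,proj("side",P)[0]-b])
    r=least_squares(g,[.4,.3,.1]);return r.x,r.cost
print(tri((397.4,245.3),(331.2,231)),tri((376.4,269.6),(292.4,279.8)))
E
```

```text
cas 442.7853565122259 [0.48647571 0.2598351  0.0599898  0.13900529 0.59491273] [ 7.96441647 34.08598842] [  4.1 -10.3   4.8  -3.9  -6.8  -4.8 -15.6  18.8   0.4  -7.4]
cas 442.78535663113564 [0.48647528 0.25983497 0.05998958 0.13900343 0.59490652] [ 7.96431009 34.08563255] [  4.1 -10.3   4.8  -3.9  -6.8  -4.8 -15.6  18.8   0.4  -7.4]
cas 442.7853565417216 [0.48647718 0.25983529 0.05999052 0.13900786 0.59493728] [ 7.96456391 34.08739522] [  4.1 -10.3   4.8  -3.9  -6.8  -4.8 -15.6  18.8   0.4  -7.4]
cas 442.7853567117067 [0.48647522 0.25983508 0.05998956 0.13900512 0.59490389] [ 7.96440653 34.08548213] [  4.1 -10.3   4.8  -3.9  -6.8  -4.8 -15.6  18.8   0.4  -7.4]
cas 442.78535649062087 [0.48647574 0.25983504 0.05998981 0.1390044  0.59491409] [ 7.96436562 34.08606638] [  4.1 -10.3   4.8  -3.9  -6.8  -4.8 -15.6  18.8   0.4  -7.4]
cas 442.7853565603951 [0.48647721 0.25983527 0.05999053 0.13900755 0.59493808] [ 7.96454582 34.08744096] [  4.1 -10.3   4.8  -3.9  -6.8  -4.8 -15.6  18.8   0.4  -7.4]
cas 442.78535646681263 [0.48647686 0.25983523 0.05999036 0.13900705 0.59493201] [ 7.96451733 34.
[... 364 characters left out ...]
 -3.9  -6.8  -4.8 -15.6  18.8   0.4  -7.4]
cas 442.7853564738394 [0.48647652 0.25983564 0.05999027 0.13901302 0.59492088] [ 7.96485917 34.08645577] [  4.1 -10.3   4.8  -3.9  -6.8  -4.8 -15.6  18.8   0.4  -7.4]
cas 442.7853564983569 [0.48647715 0.2598354  0.05999052 0.13900946 0.59493531] [ 7.96465518 34.08728244] [  4.1 -10.3   4.8  -3.9  -6.8  -4.8 -15.6  18.8   0.4  -7.4]
cas 442.78535686039675 [0.48647508 0.2598352  0.05998952 0.13900681 0.59489998] [ 7.9645036 34.085258 ] [  4.1 -10.3   4.8  -3.9  -6.8  -4.8 -15.6  18.8   0.4  -7.4]
(array([0.40895508, 0.31711544, 0.17949304]), np.float64(301.65367909311027)) (array([0.48016601, 0.33076533, 0.02114276]), np.float64(0.008565091015505599))
```

```bash
python3 - <<'E'
from h import *
ob=[("scene",[0,80,120],(397.4,245.3)),("scene",[0,80,0],(376.4,269.6)),("scene",[0,-80,120],(364.6,205.3)),
("side",[0,-80,120],(331.2,231.0)),("side",[0,80,0],(292.4,279.8))]
f=lambda p:np.concatenate([proj(n,casP(p,q))[0]-o for n,q,o in ob])
r=least_squares(f,[.4,.3,.03,.2,.5]);print("cas",r.cost,r.x,np.degrees(r.x[3:]),r.fun.round(1))
p=r.x
S=8
for n,x0,y0,w,h in(("scene",305,195,100,75),("side",255,215,100,75)):
    im=cv2.imread(f"pics/{n}0.png")[y0:y0+h,x0:x0+w];im=cv2.resize(im,None,fx=S,fy=S,interpolation=cv2.INTER_CUBIC)
    u=(proj(n,casP(p,BOX))-[x0,y0]+.5)*S-.5
    for i,j in EDG: cv2.line(im,tuple(u[i].astype(int)),tuple(u[j].astype(int)),(0,255,255),1)
    cv2.imwrite(f"pics/o_{n}.png",im)
E
```

```text
cas 1.9709559922078101 [ 0.47357852  0.25142003  0.01688438 -0.09345193  0.52546178] [-5.35440105 30.10674238] [ 0.3  0.1 -0.3  0.9 -0.3 -1.   0.5 -0.8 -0.2  1. ]
```

View pics/o_scene.png

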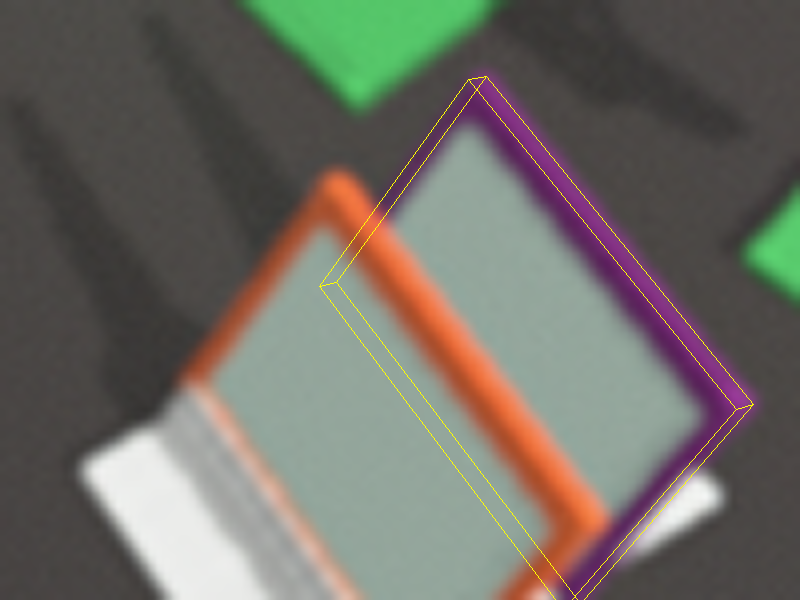

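View pics/o_side.png

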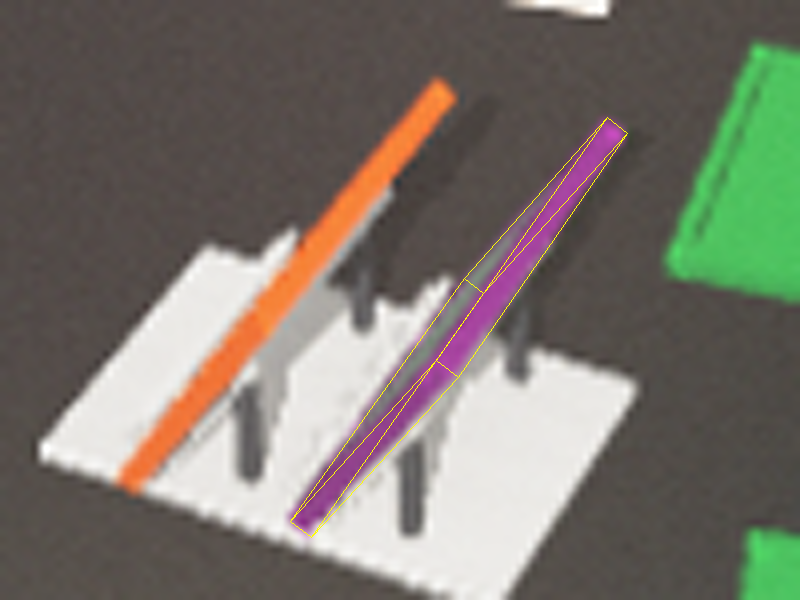

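```bash
python3 - <<'E'
from h import *
from rig import manip
s=manip.read_state();q=s['ee_rot'];p0=s['position'];M=toolR(q)
print(s['clock'],M.as_matrix().round(3))
c=np.array([.47357852,.25142003,.01688438,-.09345193,.52546178]);C=casR(c[3],c[4]).as_matrix()
for sg in(1,-1):
    z=sg*C[:,0];y=-C[:,2];x=np.cross(y,z)
    T=R.from_matrix(np.stack([x,y,z],1))
    print(sg,(T*M.inv()).as_rotvec().round(3),np.degrees((T*M.inv()).magnitude()),x)
    for zz,yy in((98,20),(160,20),(200,20)):
        print(zz,((casP(c,[0,yy,zz])[0]-155e-3*y)-p0)*1000)
E
```

```text
0.15 [[ 0.918 -0.     0.398]
 [-0.398 -0.001  0.918]
 [-0.    -1.    -0.001]]
1 [ 0.286 -0.484 -1.225] 77.20599617774037 [-9.33159660e-02 -9.95636545e-01  1.38777878e-17]
98 [ 140.48769519 -198.43456152 -168.52631502]
160 [ 109.52342102 -195.53243707 -114.89058627]
200 [  89.54646994 -193.66009872  -80.2868903 ]
-1 [-0.524 -0.31   1.837] 110.88840932954885 [ 9.33159660e-02  9.95636545e-01 -1.38777878e-17]
98 [ 140.48769519 -198.43456152 -168.52631502]
160 [ 109.52342102 -195.53243707 -114.89058627]
200 [  89.54646994 -193.66009872  -80.2868903 ]
```

```bash
python3 -m creep '[[[20,-40,-10],[0.05,-0.08,-0.2]],[[40,-90,-30],[0.1,-0.17,-0.43]],[[60,-130,-50],[0.13,-0.23,-0.57]],[[80,-170,-70],[0.17,-0.29,-0.73]],[[89,-193,-80],[0.2,-0.34,-0.86]],[[89,-193,-80],[0.23,-0.39,-0.98]],[[89,-193,-80],[0.26,-0.44,-1.11]],[[89,-193,-80],[0.286,-0.484,-1.225]],[[89,-193,-80],[0.286,-0.484,-1.225]],[[89,-193,-80],[0.286,-0.484,-1.225]],[[89,-193,-80],[0.286,-0.484,-1.225]],[[89,-193,-80],[0.286,-0.484,-1.225]]]' 0; python3 - <<'E'
from h import *
from rig import manip,cams
s=manip.read_state();f=cams.grab_frame("wrist");im=f["color"]
cv2.imwrite("pics/w1.png",im)
c=np.array([.47357852,.25142003,.01688438,-.09345193,.52546178])
u=projw(s['position'],s['ee_rot'],casP(c,BOX))
im=im.copy()
for i,j in EDG: cv2.line(im,tuple(u[i].astype(int)),tuple(u[j].astype(int)),(0,255,255),1)
cv2.imwrite("pics/w1o.png",im);print(s,(u).round(1))
E
```

```text
clock: 1.35
position: [0.2977, 0.2888, 0.3247]
ee_rot: [-0.584, 0.337, -0.368, 0.64]
wrist_force: [0.5, 0.1, 0.3]
grip_width: 0.0429
{'clock': 1.35, 'qpos': array([ 0.7275465 ,  0.0244827 , -0.79704186,  0.37270804, -0.37556218,
        2.31637485]), 'qd': array([-0.00156822, -0.00031906,  0.00270316, -0.00270899, -0.00635632,
        0.01498422]), 'effort': array([ 2.00755927e-01, -3.28253603e+01,  3.09653270e+01, -3.88896748e+00,
       -1.48608148e+00, -2.36176484e-02]), 'position': array([0.29773932, 0.28878755, 0.32472248]), 'ee_rot': array([-0.58407061,  0.33699346, -0.3683104 ,  0.64003467]), 'wrist_force': array([0.47847721, 0.09948931, 0.29439858]), 'wrist_torque': array([ 0.03532536,  0.51641869, -0.01982276]), 'grip_width': 0.04285491349592539} [[317.7 254.9]
 [315.9 326.6]
 [317.5 116.7]
 [315.2 127.4]
 [326.1 254.9]
 [328.1 326.7]
 [327.2 116.7]
 [330.4 127.5]]
```

View pics/w1o.png

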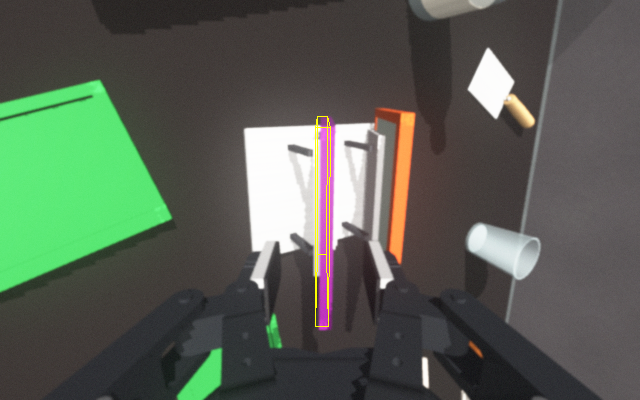

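```bash
python3 - <<'E'
import cv2
im=cv2.imread("pics/w1.png")[105:345,280:380];im=cv2.resize(im,(700,None) if 0 else None,fx=2.45,fy=2.45,interpolation=cv2.INTER_CUBIC)
a=cv2.imread("pics/w1.png")
t=cv2.resize(a[110:160,290:360],None,fx=5.5,fy=5.5,interpolation=cv2.INTER_CUBIC)
b=cv2.resize(a[290:340,290:360],None,fx=5.5,fy=5.5,interpolation=cv2.INTER_CUBIC)
cv2.imwrite("pics/w1c.png",cv2.vconcat([t,b]))
E
```

```text
(no output)
```

View pics/w1c.png

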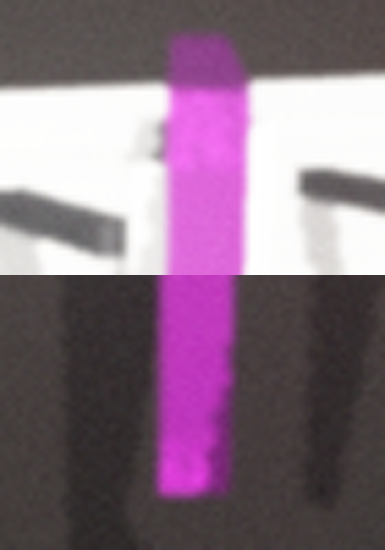

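```bash
python3 - <<'E'
from h import *
from rig import manip
s=manip.read_state();M=toolR(s['ee_rot']);p0=s['position']
c=np.array([.47357852,.25142003,.01688438,-.09345193,.52546178]);C=casR(c[3],c[4]).as_matrix()
c[:3]+=.003*C[:,0]+.005*C[:,2]
print(c)
u=projw(p0,s['ee_rot'],casP(c,BOX));print(u[[3,7,1,5]].round(1))
T=R.from_matrix(np.stack([np.cross(-C[:,2],C[:,0]),-C[:,2],C[:,0]],1))
print("turn left",(T*M.inv()).as_rotvec())
g=p0+M.as_matrix()[:,1]*.155
for zz in(150,98): print(zz,(casP(c,[0,20,zz])[0]-g)*1000, (casP(c,[0,20,zz])[0]+.155*C[:,2]-p0)*1000)
E
```

```text
[ 0.47366535  0.25141189  0.02271468 -0.09345193  0.52546178]
[[319.4 128. ]
 [334.9 128.1]
 [319.5 331. ]
 [331.9 331. ]]
turn left [ 0.00088293  0.00014428 -0.00186628]
150 [ 25.35651154  -3.16519905 -38.1930357 ] [ 25.38937225  -3.13908221 -38.1754704 ]
98 [ 51.32654794  -5.59923891 -83.17784046] [ 51.35940865  -5.57312207 -83.16027516]
```

```bash
python3 -m creep '[[[10,-1,-17],[0,0,0]],[[20,-2,-33],[0,0,0]],[[28,-3,-45],[0,0,0]],[[34,-4,-55],[0,0,0]],[[39,-4,-63],[0,0,0]],[[44,-5,-71],[0,0,0]],[[48,-5,-78],[0,0,0]],[[51,-6,-83],[0,0,0]],[[51,-6,-83],[0,0,0]],[[51,-6,-83],[0,0,0]]]' 0; python3 - <<'E'
from h import *
from rig import cams
cv2.imwrite("pics/w2.png",cams.grab_frame("wrist")["color"]);cv2.imwrite("pics/s2.png",cv2.resize(cams.grab_frame("side")["color"][180:300,240:400],None,fx=5,fy=5))
E
```

```text
clock: 2.4
position: [0.3486, 0.2827, 0.2417]
ee_rot: [-0.583, 0.336, -0.369, 0.641]
wrist_force: [0.5, -0.1, 0.6]
grip_width: 0.0427
```

View pics/w2.png

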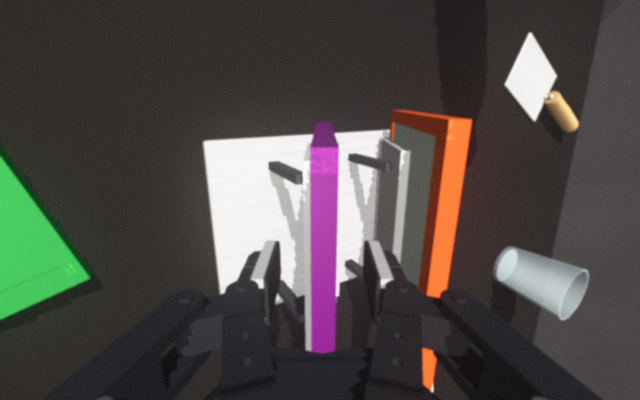

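View pics/s2.png

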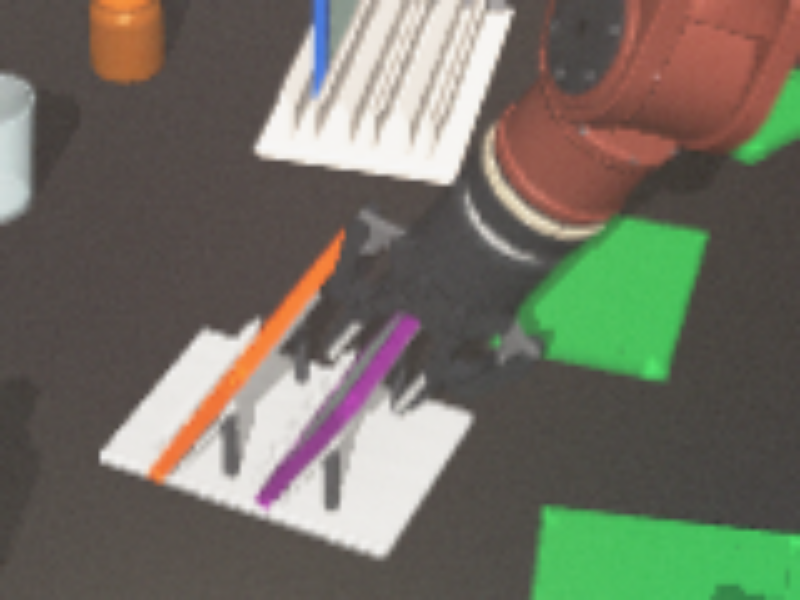

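```bash
python3 -m creep '[[[0,0,0],[0,0,0]],[[0,0,0],[0,0,0]],[[0,0,0],[0,0,0]],[[0,0,0],[0,0,0]],[[0,0,0],[0,0,0]],[[0,0,0],[0,0,0]],[[0,0,0],[0,0,0]],[[0,0,0],[0,0,0]]]' -1
```

```text
clock: 3.3
position: [0.349, 0.2829, 0.2422]
ee_rot: [-0.584, 0.335, -0.368, 0.641]
wrist_force: [-2.0, -0.4, 6.5]
grip_width: 0.0094
```

```bash
python3 -m creep '[[[-2,0,3],[0,0,0]],[[-5,0,9],[0,0,0]],[[-10,1,17],[0,0,0]],[[-15,1,26],[0,0,0]],[[-20,2,35],[0,0,0]],[[-27,3,47],[0,0,0]],[[-35,3,61],[0,0,0]],[[-43,4,74],[0,0,0]],[[-50,5,86],[0,0,0]],[[-55,5,95],[0,0,0]],[[-55,5,95],[0,0,0]],[[-55,5,95],[0,0,0]]]'; python3 - <<'E'
from h import *
from rig import cams,manip
s=manip.read_state();im=cams.grab_frame("wrist")["color"];print(s['wrist_force'],s['position'])
cv2.imwrite("pics/w3.png",im)
# expected cassette in grasp
M=toolR(s['ee_rot']).as_matrix();g=s['position']+.155*M[:,1]
P=np.array([g+M@(np.array([-(q[1]-20),-(q[2]-98),q[0]])/1000) for q in BOX]);u=projw(s['position'],s['ee_rot'],P)
for i,j in EDG: cv2.line(im,tuple(u[i].astype(int)),tuple(u[j].astype(int)),(0,255,255),1)
cv2.imwrite("pics/w3o.png",im)
cv2.imwrite("pics/s3.png",cams.grab_frame("side")["color"])
E
```

```text
clock: 4.5
position: [0.2933, 0.2876, 0.3361]
ee_rot: [-0.583, 0.336, -0.369, 0.641]
wrist_force: [0.2, -0.1, -4.1]
grip_width: 0.0092
[ 0.24258246 -0.14373318 -4.11269835] [0.29329891 0.28756153 0.33614366]
```

View pics/w3o.png

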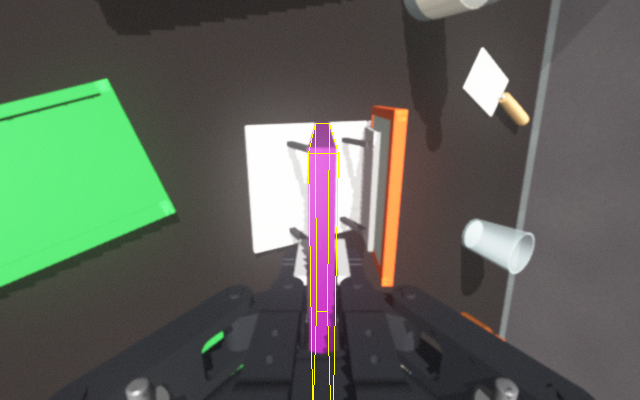

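View pics/s3.png

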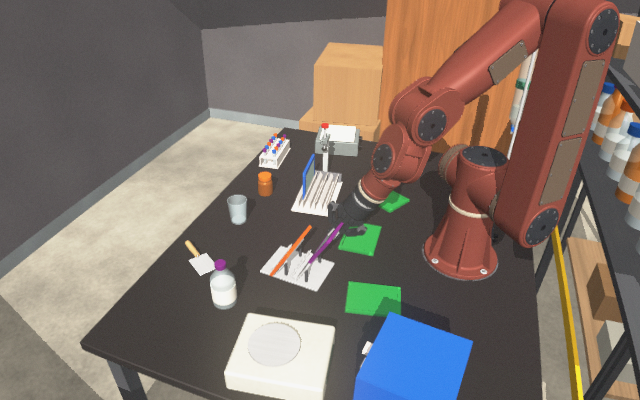

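```bash
python3 - <<'E'
from h import *
from rig import manip
s=manip.read_state();M=toolR(s['ee_rot']);p0=s['position']
r=np.array([0.56648305,-0.17515527,0.09746642]);A=R.from_euler('z',r[2]).as_matrix()
T=R.from_matrix(np.stack([-A[:,1],[0,0,-1],A[:,0]],1))
print("turn",(T*M.inv()).as_rotvec(),"zaxis rack y",A[:,1])
for y,z in((30,260),(30,110),(-10,110)):
    print((rackP(r,[0,y,z+155])[0]-p0)*1000)
print(s['qpos'])
E
```

```text
turn [1.54203942e-04 5.26113909e-01 1.86585217e-01] zaxis rack y [-0.09731218  0.99525391  0.        ]
[ 270.06416809 -432.75621347   79.11613642]
[ 270.06416809 -432.75621347  -70.88386358]
[ 273.95665514 -472.56636977  -70.88386358]
[ 7.33057842e-01  1.78667373e-03 -7.83826688e-01  4.11861662e-01
 -3.78667362e-01  2.32504099e+00]
```

```bash
python3 -m creep '[[[0,0,20],[0,0,0]],[[0,-5,50],[0,0.04,0.02]],[[5,-20,80],[0,0.09,0.04]],[[15,-45,100],[0,0.14,0.05]],[[30,-75,100],[0,0.19,0.07]],[[50,-105,100],[0,0.24,0.09]],[[70,-135,100],[0,0.28,0.1]],[[90,-165,100],[0,0.32,0.11]],[[110,-195,100],[0,0.36,0.13]],[[130,-225,100],[0,0.4,0.14]],[[150,-250,100],[0,0.43,0.15]],[[165,-270,100],[0,0.46,0.16]]]'
```

```text
clock: 5.8
position: [0.4599, 0.0156, 0.4358]
ee_rot: [0.532, -0.501, 0.465, -0.499]
wrist_force: [0.1, 1.2, -4.7]
grip_width: 0.0095
```

```bash
python3 -m creep '[[[15,-25,0],[0,0.02,0.01]],[[30,-50,0],[0,0.04,0.015]],[[48,-80,0],[0,0.055,0.02]],[[65,-105,0],[0,0.066,0.027]],[[80,-125,0],[0,0.066,0.027]],[[92,-143,0],[0,0.066,0.027]],[[100,-155,-5],[0,0.066,0.027]],[[105,-163,-15],[0,0.066,0.027]],[[105,-163,-21],[0,0.066,0.027]],[[105,-163,-21],[0,0.066,0.027]],[[105,-163,-21],[0,0.066,0.027]],[[105,-163,-21],[0,0.066,0.027]]]'; python3 - <<'E'
from h import *
from rig import cams,manip
s=manip.read_state();print(s['qpos'].round(3))
r=np.array([0.56648305,-0.17515527,0.09746642]);A=R.from_euler('z',r[2]).as_matrix()
T=R.from_matrix(np.stack([-A[:,1],[0,0,-1],A[:,0]],1));print("turn",(T*toolR(s['ee_rot']).inv()).as_rotvec(), (A.T@(rackP(r,[0,30,265+150])[0]-s['position'])*1000).round(1))
M=toolR(s['ee_rot']).as_matrix();g=s['position']+.155*M[:,1]
P=np.array([g+M@(np.array([-(q[1]-20),-(q[2]-98),q[0]])/1000) for q in BOX])
ims={n:cams.grab_frame(n)["color"] for n in("wrist","scene","side")}
rk=np.array([[x,y,z] for x in(-77.5,77.5) for y in(-125,125) for z in (0,)]+[[-6.5,110,12],[6.5,110,12],[-6.5,-110,12],[6.5,-110,12],[0,-99,272],[-12,110,52],[12,110,52],[-12,-110,52],[12,-110,52]],float)
for n,im in ims.items():
    pf=(lambda Q:projw(s['position'],s['ee_rot'],Q)) if n=="wrist" else (lambda Q:proj(n,Q))
    S=1
    x0=y0=0
    if n!="wrist":
        x0,y0={"scene":(190,90),"side":(270,100)}[n];im=cv2.resize(im[y0:y0+150,x0:x0+150],None,fx=4,fy=4,interpolation=cv2.INTER_CUBIC);S=4
    u=((pf(P)-[x0,y0]+.5)*S-.5).astype(int)
    cv2.imwrite(f"pics/{n}4raw.png",im)
    for i,j in EDG: cv2.line(im,tuple(u[i]),tuple(u[j]),(0,255,255),1)
    for k,v in enumerate(((pf(rackP(r,rk))-[x0,y0]+.5)*S-.5).astype(int)): cv2.circle(im,tuple(v),3,(0,255,0) if k<4 else (255,0,255),1)
    cv2.imwrite(f"pics/{n}4.png",im)
E
```

```text
clock: 7.0
position: [0.5635, -0.1446, 0.4162]
ee_rot: [0.524, -0.524, 0.474, -0.475]
wrist_force: [0.0, -0.0, -5.0]
grip_width: 0.0095
[-3.770e-01  3.930e-01  2.600e-02  1.202e+00  1.000e-03  1.095e+00]
turn [ 0.00014688  0.00194919 -0.0009182 ] [ 0.  -0.7 -1.2]
```

View pics/wrist4.png

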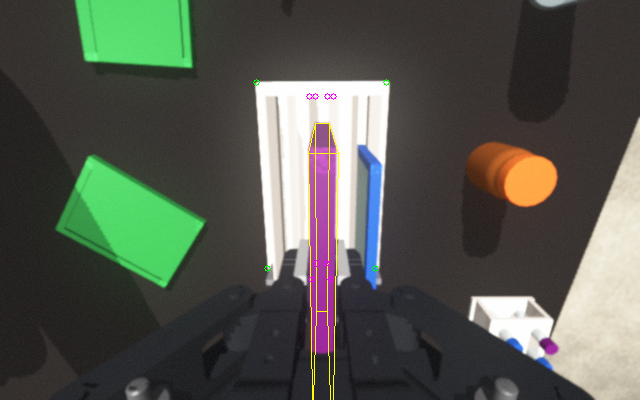

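View pics/scene4.png

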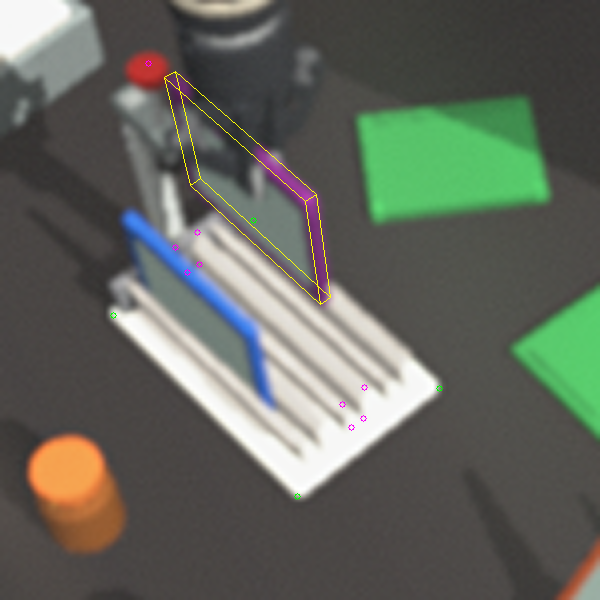

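View pics/side4.png

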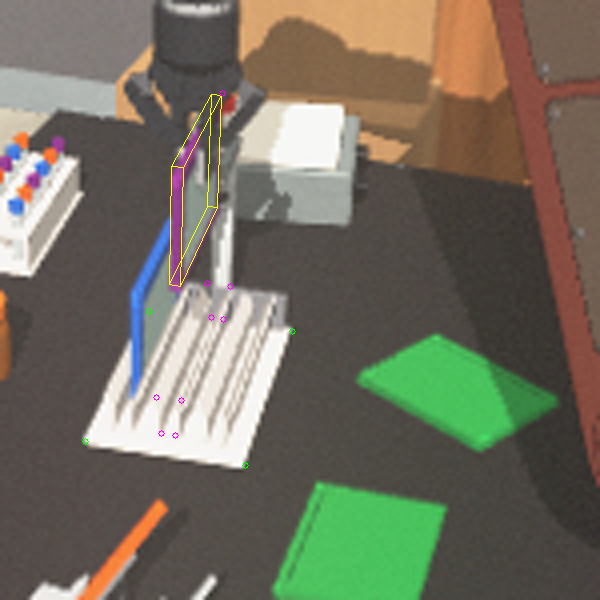

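```bash
python3 - <<'E'
import cv2
a=cv2.imread("pics/wrist4raw.png")
cv2.imwrite("pics/w4c.png",cv2.resize(a[70:170,250:395],None,fx=5.5,fy=5.5,interpolation=cv2.INTER_CUBIC))
E
```

```text
(no output)
```

View pics/w4c.png

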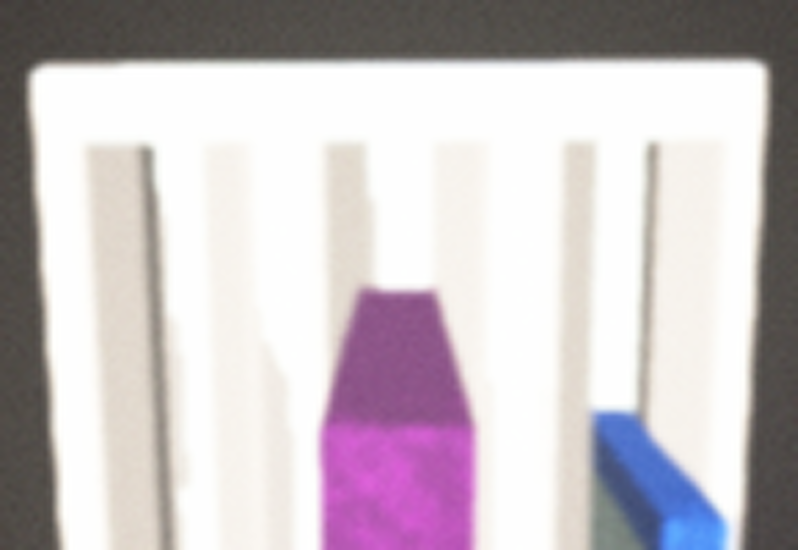

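```bash
python3 -m creep '[[[1,0,-15],[0,0.002,-0.001]],[[1,0,-35],[0,0.002,-0.001]],[[1,0,-55],[0,0.002,-0.001]],[[1,0,-75],[0,0.002,-0.001]],[[1,0,-90],[0,0.002,-0.001]],[[1,0,-100],[0,0.002,-0.001]],[[1,0,-108],[0,0.002,-0.001]],[[1,0,-116],[0,0.002,-0.001]],[[1,0,-124],[0,0.002,-0.001]],[[1,0,-132],[0,0.002,-0.001]],[[1,0,-138],[0,0.002,-0.001]],[[1,0,-138],[0,0.002,-0.001]]]';  python3 - <<'E'
from h import *
from rig import cams
for n,(x0,y0) in {"scene":(190,90),"side":(270,100)}.items():
    cv2.imwrite(f"pics/{n}5.png",cv2.resize(cams.grab_frame(n)["color"][y0:y0+150,x0:x0+150],None,fx=4,fy=4,interpolation=cv2.INTER_CUBIC))
a=cams.grab_frame("wrist")["color"];cv2.imwrite("pics/wrist5.png",a)
E
```

```text
clock: 8.35
position: [0.5648, -0.1453, 0.277]
ee_rot: [-0.524, 0.524, -0.475, 0.475]
wrist_force: [2.4, 0.0, -5.7]
grip_width: 0.0092
```

View pics/scene5.png

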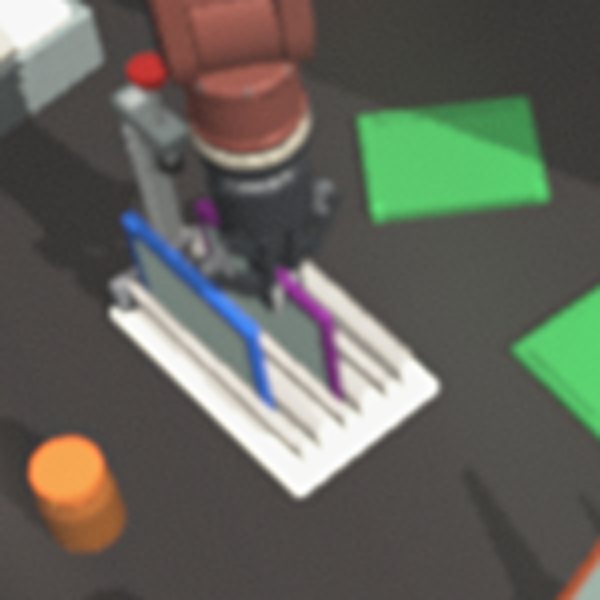

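View pics/wrist5.png

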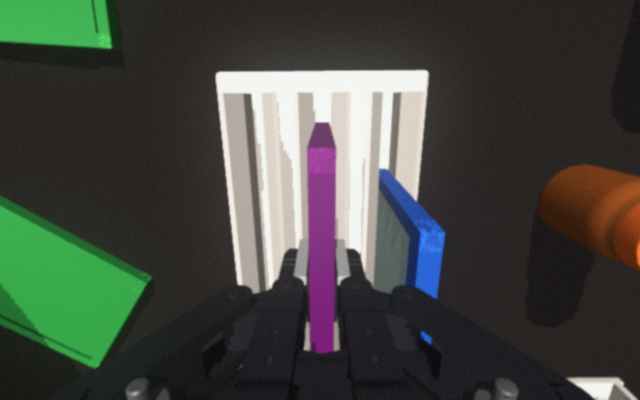

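```bash
python3 -m creep '[[[1,0,0],[0,0,0]],[[1,0,-2],[0,0,0]],[[1,0,-4],[0,0,0]],[[1,0,-6],[0,0,0]],[[1,0,-7],[0,0,0]],[[1,0,-7],[0,0,0]]]'
```

```text
clock: 9.1
position: [0.5656, -0.1452, 0.2705]
ee_rot: [-0.523, 0.524, -0.476, 0.475]
wrist_force: [-0.0, 0.2, -4.6]
grip_width: 0.0093
```

```bash
python3 -m creep '[[[0,0,-1],[0,0,0]],[[0,0,-2],[0,0,0]],[[0,0,-3],[0,0,0]],[[0,0,-3],[0,0,0]]]';python3 -m creep '[[[0,0,-1],[0,0,0]],[[0,0,-1],[0,0,0]]]';python3 -m creep '[[[0,0,-1],[0,0,0]],[[0,0,-1],[0,0,0]]]'
```

```text
clock: 9.5
position: [0.5656, -0.1452, 0.2675]
ee_rot: [-0.523, 0.524, -0.476, 0.475]
wrist_force: [0.4, 0.4, -4.5]
grip_width: 0.0093
clock: 9.7
position: [0.5658, -0.1453, 0.267]
ee_rot: [-0.523, 0.524, -0.475, 0.475]
wrist_force: [-1.0, 0.2, -1.7]
grip_width: 0.0096
clock: 9.9
position: [0.5659, -0.1453, 0.2669]
ee_rot: [0.524, -0.524, 0.475, -0.476]
wrist_force: [-3.1, -0.5, 8.9]
grip_width: 0.0092
```

```bash
python3 -m creep '[[[0,0,1],[0,0,0]],[[0.5,-5,1],[0,0,0]],[[1,-10,1],[0,0,0]],[[1.5,-15,1],[0,0,0]],[[2,-20,1],[0,0,0]],[[2.5,-25,1],[0,0,0]],[[3,-29,1],[0,0,0]],[[3.2,-32,1],[0,0,0]],[[3.4,-34,1],[0,0,0]],[[3.4,-34,1],[0,0,0]]]'
```

```text
clock: 10.9
position: [0.5693, -0.1798, 0.2669]
ee_rot: [0.524, -0.523, 0.475, -0.475]
wrist_force: [-0.1, 3.5, 3.9]
grip_width: 0.0096
```

```bash
python3 -m creep '[[[0.1,-1,0.5],[0,0,0]],[[0.2,-2,0.5],[0,0,0]],[[0.2,-2,0.5],[0,0,0]]]';python3 -m creep '[[[0.1,-1,0],[0,0,0]],[[0.2,-2,0],[0,0,0]],[[0.2,-2,0],[0,0,0]]]';python3 -m creep '[[[0.1,-1,0],[0,0,0]],[[0.1,-1,0],[0,0,0]]]'
```

```text
clock: 11.2
position: [0.5693, -0.1815, 0.267]
ee_rot: [-0.523, 0.524, -0.475, 0.475]
wrist_force: [0.4, 0.7, -2.9]
grip_width: 0.009
clock: 11.5
position: [0.5694, -0.1835, 0.267]
ee_rot: [-0.523, 0.524, -0.475, 0.475]
wrist_force: [1.3, 0.5, -4.4]
grip_width: 0.0096
clock: 11.7
position: [0.5695, -0.1845, 0.2671]
ee_rot: [-0.523, 0.524, -0.475, 0.475]
wrist_force: [0.0, 0.3, -5.5]
grip_width: 0.0095
```

```bash
python3 -m creep '[[[0.1,-1,0],[0,0,0]],[[0.1,-1,0],[0,0,0]]]';python3 -m creep '[[[0.1,-1,0],[0,0,0]],[[0.1,-1,0],[0,0,0]]]';python3 -m creep '[[[0.1,-1,0],[0,0,0]],[[0.1,-1,0],[0,0,0]]]'
```

```text
clock: 11.9
position: [0.5696, -0.1852, 0.2671]
ee_rot: [-0.524, 0.524, -0.476, 0.475]
wrist_force: [-0.2, 1.4, -3.7]
grip_width: 0.0092
clock: 12.1
position: [0.5696, -0.1856, 0.2673]
ee_rot: [0.524, -0.523, 0.476, -0.474]
wrist_force: [-0.5, 5.6, -1.2]
grip_width: 0.0096
clock: 12.3
position: [0.5696, -0.186, 0.2674]
ee_rot: [0.524, -0.523, 0.476, -0.474]
wrist_force: [-1.3, 10.1, 1.2]
grip_width: 0.0091
```

```bash
python3 -m creep '[[[0,0.5,-0.7],[0,0,0]],[[0,0.5,-0.7],[0,0,0]]]';python3 -m creep '[[[0,0,0],[0,0,0]],[[0,0,0],[0,0,0]],[[0,0,0],[0,0,0]],[[0,0,0],[0,0,0]]]' -0.4; python3 - <<'E'
from h import *
from rig import cams
for n,(x0,y0) in {"scene":(190,90),"side":(270,100)}.items():
    cv2.imwrite(f"pics/{n}6.png",cv2.resize(cams.grab_frame(n)["color"][y0:y0+150,x0:x0+150],None,fx=4,fy=4,interpolation=cv2.INTER_CUBIC))
a=cams.grab_frame("wrist")["color"];cv2.imwrite("pics/wrist6.png",a)
E
```

```text
clock: 12.5
position: [0.5697, -0.1856, 0.267]
ee_rot: [0.524, -0.523, 0.476, -0.474]
wrist_force: [-1.4, 9.0, 3.0]
grip_width: 0.0094
clock: 12.9
position: [0.57, -0.187, 0.2667]
ee_rot: [-0.523, 0.524, -0.475, 0.475]
wrist_force: [-0.4, 0.4, -1.2]
grip_width: 0.0259
```

View pics/scene6.png

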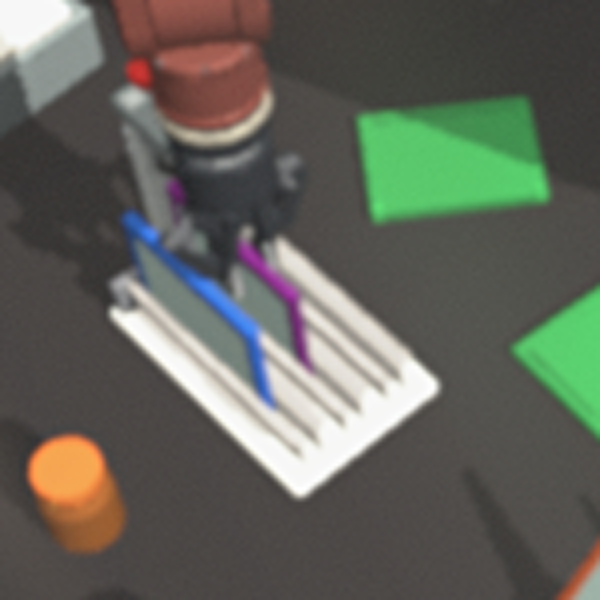

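View pics/wrist6.png

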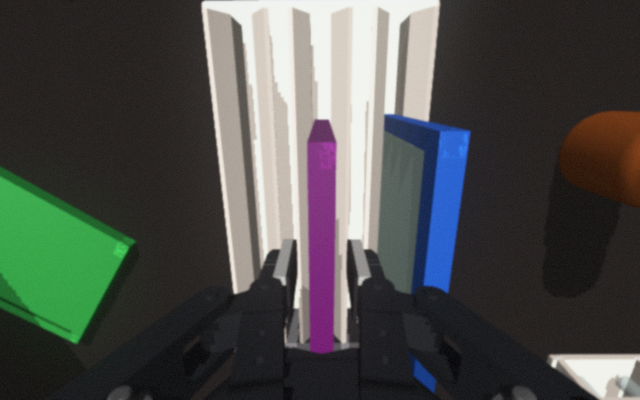

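```bash
python3 -m creep '[[[0,0,8],[0,0,0]],[[0,0,20],[0,0,0]],[[0,0,40],[0,0,0]],[[0,2,65],[0,0,0]],[[0,5,90],[0,0,0]],[[0,10,115],[0,0,0]],[[0,10,140],[0,0,0]],[[0,10,165],[0,0,0]],[[0,10,190],[0,0,0]],[[0,10,210],[0,0,0]],[[0,10,220],[0,0,0]],[[0,10,220],[0,0,0]]]'; python3 - <<'E'
from h import *
from rig import cams,manip
s=manip.read_state();print(s['wrist_force'])
for n,(x0,y0) in {"scene":(190,90),"side":(270,100)}.items():
    cv2.imwrite(f"pics/{n}7.png",cv2.resize(cams.grab_frame(n)["color"][y0:y0+150,x0:x0+150],None,fx=4,fy=4,interpolation=cv2.INTER_CUBIC))
a=cams.grab_frame("wrist")["color"];cv2.imwrite("pics/wrist7.png",a)
r=np.array([0.56648305,-0.17515527,0.09746642])
for n in("scene7","side7"):
    m=n[:-1];im=cv2.imread(f"pics/{n}.png");x0,y0={"scene":(190,90),"side":(270,100)}[m]
    u=((proj(m,rackP(r,BOX+[0,-30,12]))-[x0,y0]+.5)*4-.5).astype(int)
    for i,j in EDG: cv2.line(im,tuple(u[i]),tuple(u[j]),(0,255,255),1)
    cv2.imwrite(f"pics/{n}o.png",im)
A=R.from_euler('z',r[2]).as_matrix();print((A.T@(s['position']-rackP(r,[0,-99,272+173])[0])*1000).round(1), (rackP(r,[0,-99,272+173])[0]-s['position'])*1000)
E
```

```text
clock: 14.25
position: [0.57, -0.1768, 0.4883]
ee_rot: [0.524, -0.523, 0.474, -0.476]
wrist_force: [0.0, -0.7, -1.5]
grip_width: 0.0257
[ 0.01419854 -0.65446891 -1.52812742]
[ 3.3 97.  43.3] [  6.14500885 -96.89387662 -43.33614744]
```

View pics/scene7o.png

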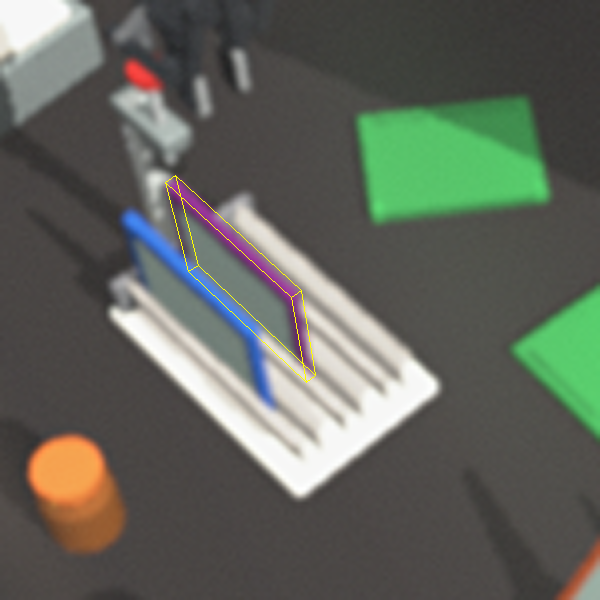

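View pics/side7o.png

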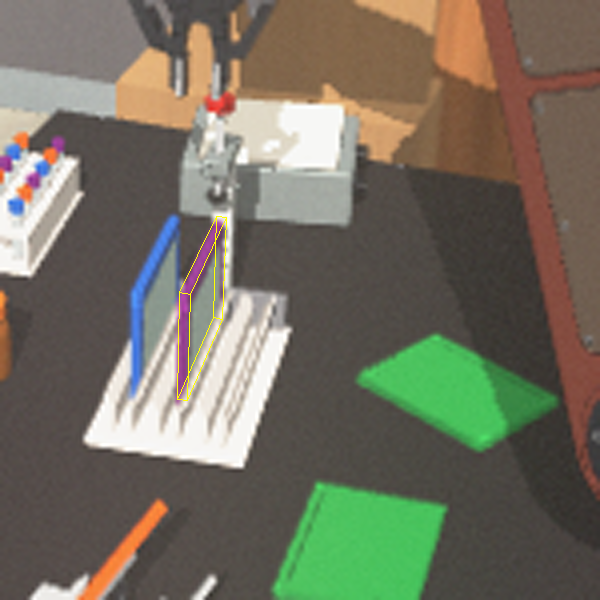

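View pics/wrist7.png

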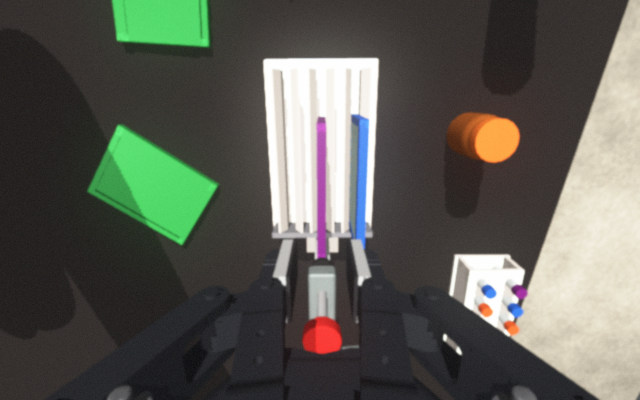

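```bash
python3 - <<'E'
from h import *
from rig import manip
s=manip.read_state();r=np.array([0.56648305,-0.17515527,0.09746642])
a=np.linspace(0,6.283,12)
u=projw(s['position'],s['ee_rot'],rackP(r,np.stack([15*np.cos(a),-99+15*np.sin(a),272+0*a],1)));print(u.min(0),u.max(0))
E
python3 -c "
import cv2
a=cv2.imread('pics/wrist7.png');cv2.imwrite('pics/w7c.png',cv2.resize(a[300:370,280:370],None,fx=6,fy=6))"
```

```text
[299.46301991 327.87433061] [338.97501145 359.84397791]
```

View pics/w7c.png

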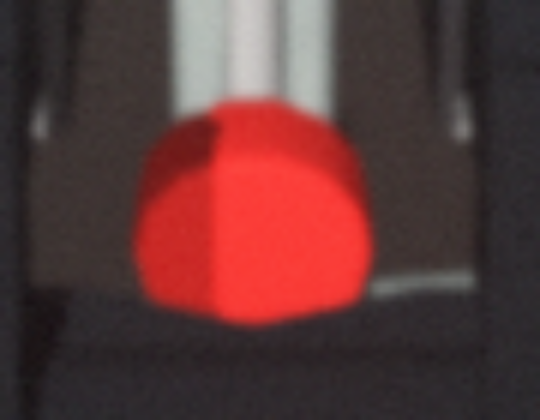

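```bash
python3 -m creep '[[[1,-12,0],[0,0,0]],[[2,-25,0],[0,0,0]],[[3.5,-40,0],[0,0,0]],[[5,-55,0],[0,0,0]],[[6,-70,0],[0,0,0]],[[7,-82,0],[0,0,0]],[[8,-91,0],[0,0,0]],[[8,-95,-10],[0,0,0]],[[8,-95,-20],[0,0,0]],[[8,-95,-28],[0,0,0]],[[8,-95,-33],[0,0,0]],[[8,-95,-33],[0,0,0]]]' -1; python3 - <<'E'
from h import *
from rig import cams
for n,(x0,y0) in {"scene":(190,90),"side":(270,100)}.items():
    cv2.imwrite(f"pics/{n}8.png",cv2.resize(cams.grab_frame(n)["color"][y0:y0+100,x0:x0+100],None,fx=6,fy=6,interpolation=cv2.INTER_CUBIC))
E
```

```text
clock: 15.6
position: [0.5777, -0.2711, 0.4526]
ee_rot: [-0.524, 0.524, -0.476, 0.474]
wrist_force: [-0.7, 0.2, 0.3]
grip_width: 0.0002
```

View pics/scene8.png

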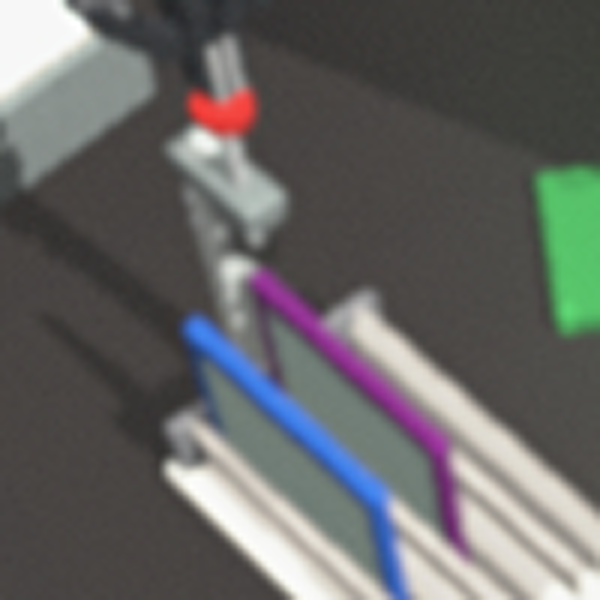

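View pics/side8.png

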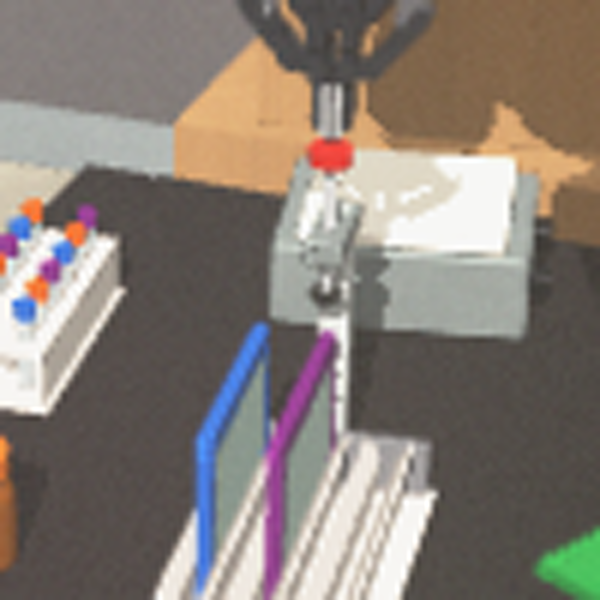

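```bash
python3 -m creep '[[[0,0,-3],[0,0,0]],[[0,0,-5],[0,0,0]],[[0,0,-5],[0,0,0]]]';python3 -m creep '[[[0,0,-2],[0,0,0]],[[0,0,-4],[0,0,0]],[[0,0,-5],[0,0,0]],[[0,0,-5],[0,0,0]]]';python3 -m creep '[[[0,0,-2],[0,0,0]],[[0,0,-4],[0,0,0]],[[0,0,-6],[0,0,0]],[[0,0,-6],[0,0,0]]]'
```

```text
clock: 16.0
position: [0.5778, -0.2717, 0.4483]
ee_rot: [-0.523, 0.524, -0.475, 0.475]
wrist_force: [0.9, 0.1, 0.6]
grip_width: 0.0002
clock: 16.4
position: [0.5779, -0.2718, 0.4436]
ee_rot: [-0.523, 0.524, -0.475, 0.475]
wrist_force: [-0.4, 0.2, 2.1]
grip_width: -0.0001
clock: 16.8
position: [0.5779, -0.2718, 0.4372]
ee_rot: [-0.523, 0.524, -0.475, 0.475]
wrist_force: [0.5, -0.2, 3.1]
grip_width: -0.0005
```

```bash
python3 -m creep '[[[0,0,-3],[0,0,0]],[[0,0,-6],[0,0,0]],[[0,0,-9],[0,0,0]],[[0,0,-12],[0,0,0]],[[0,0,-15],[0,0,0]],[[0,0,-18],[0,0,0]],[[0,0,-18],[0,0,0]]]';python3 -m creep '[[[0,0,-1],[0,0,0]],[[0,0,-2],[0,0,0]],[[0,0,-2],[0,0,0]]]'
```

```text
clock: 17.5
position: [0.5779, -0.2718, 0.4191]
ee_rot: [-0.523, 0.524, -0.475, 0.475]
wrist_force: [0.8, -0.7, 3.4]
grip_width: -0.0001
clock: 17.8
position: [0.5779, -0.2718, 0.4175]
ee_rot: [-0.523, 0.524, -0.475, 0.475]
wrist_force: [1.3, -1.4, 4.5]
grip_width: -0.0004
```

```bash
python3 -m creep '[[[0,0,-1],[0,0,0]],[[0,0,-1],[0,0,0]]]';python3 -m creep '[[[0,0,-1],[0,0,0]],[[0,0,-1],[0,0,0]]]'
```

```text
clock: 18.0
position: [0.5779, -0.2718, 0.4165]
ee_rot: [-0.523, 0.524, -0.475, 0.475]
wrist_force: [0.9, -0.8, 2.4]
grip_width: 0.0002
clock: 18.2
position: [0.5779, -0.2718, 0.4155]
ee_rot: [-0.523, 0.524, -0.475, 0.475]
wrist_force: [0.7, -1.0, 2.9]
grip_width: 0.0002
```

```bash
python3 -m creep '[[[0,0,-1],[0,0,0]],[[0,0,-1],[0,0,0]]]';python3 -m creep '[[[0,0,-1],[0,0,0]],[[0,0,-1],[0,0,0]]]'; python3 - <<'E'
from h import *
from rig import cams
for n,(x0,y0) in {"scene":(190,90),"side":(270,100)}.items():
    cv2.imwrite(f"pics/{n}9.png",cv2.resize(cams.grab_frame(n)["color"][y0:y0+100,x0:x0+100],None,fx=6,fy=6,interpolation=cv2.INTER_CUBIC))
E
```

```text
clock: 18.4
position: [0.5778, -0.2717, 0.4154]
ee_rot: [-0.523, 0.524, -0.475, 0.475]
wrist_force: [0.9, 0.3, 10.1]
grip_width: -0.0
clock: 18.6
position: [0.5778, -0.2717, 0.4154]
ee_rot: [-0.524, 0.524, -0.475, 0.476]
wrist_force: [-2.9, 0.3, 16.4]
grip_width: -0.0002
```

View pics/side9.png

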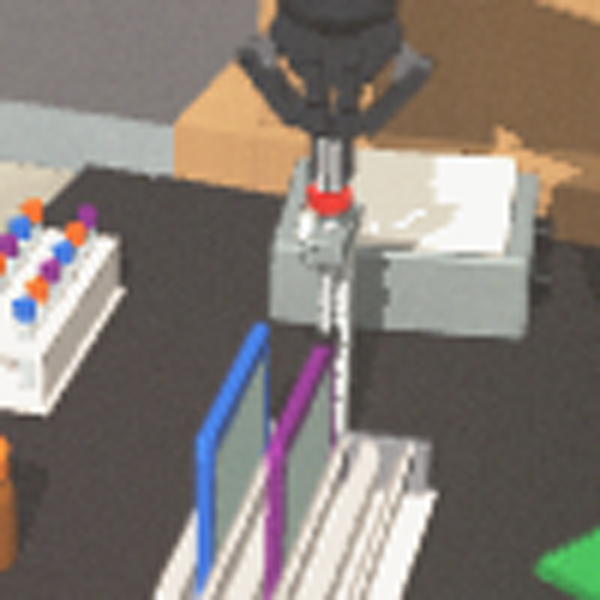

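View pics/scene9.png

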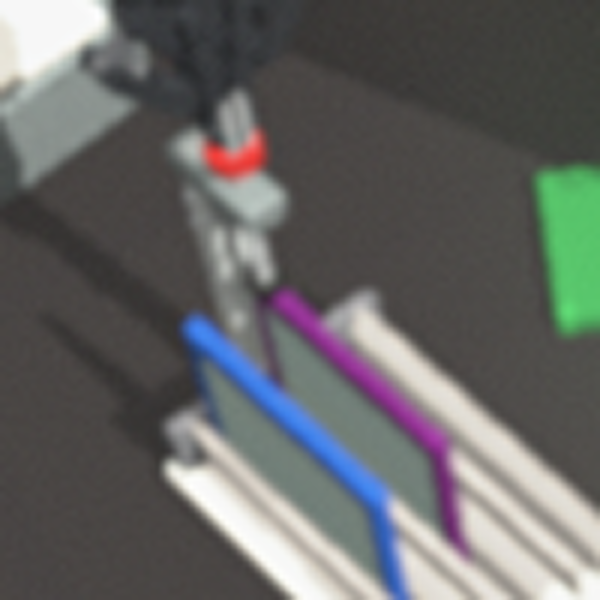

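```bash
python3 -m creep '[[[0,0,0.7],[0,0,0]],[[0,0,0.7],[0,0,0]],[[0,0,0.7],[0,0,0]],[[0,0,0.7],[0,0,0]],[[0,0,0.7],[0,0,0]],[[0,0,0.7],[0,0,0]],[[0,0,0.7],[0,0,0]],[[0,0,0.7],[0,0,0]]]'
```

```text
clock: 19.5
position: [0.5778, -0.2717, 0.4154]
ee_rot: [-0.524, 0.524, -0.475, 0.476]
wrist_force: [-1.4, -0.3, 11.9]
grip_width: 0.0
```

Now raise gently, letting the knob follow, then clear it.

```bash
python3 -m creep '[[[0,0,3],[0,0,0]],[[0,0,7],[0,0,0]],[[0,0,11],[0,0,0]],[[0,0,15],[0,0,0]],[[0,0,19],[0,0,0]],[[0,0,23],[0,0,0]],[[0,0,27],[0,0,0]],[[0,0,31],[0,0,0]],[[0,0,40],[0,0,0]],[[0,0,60],[0,0,0]],[[0,0,80],[0,0,0]],[[0,0,80],[0,0,0]]]'; python3 -m creep '[[[-10,30,0],[0,0,0]],[[-30,70,0],[0,0,0]],[[-60,110,0],[0,0,0]],[[-90,150,0],[0,0,0]],[[-90,150,0],[0,0,0]],[[-90,150,0],[0,0,0]],[[-90,150,0],[0,0,0]]]'; python3 - <<'E'
from h import *
from rig import cams
r=np.array([0.56648305,-0.17515527,0.09746642])
for n,(x0,y0) in {"scene":(190,90),"side":(270,100)}.items():
    f=cams.grab_frame(n)["color"];cv2.imwrite(f"pics/{n}10f.png",f)
    im=cv2.resize(f[y0:y0+120,x0:x0+120],None,fx=5,fy=5,interpolation=cv2.INTER_CUBIC)
    u=((proj(n,rackP(r,np.r_[BOX+[0,-30,12],[[0,-99,272]]]))-[x0,y0]+.5)*5-.5).astype(int)
    for i,j in EDG: cv2.line(im,tuple(u[i]),tuple(u[j]),(0,255,255),1)
    cv2.circle(im,tuple(u[8]),3,(0,255,0),-1)
    cv2.imwrite(f"pics/{n}10.png",im)
E
```

```text
clock: 20.7
position: [0.578, -0.2718, 0.497]
ee_rot: [0.524, -0.523, 0.474, -0.476]
wrist_force: [0.4, 1.3, -0.0]
grip_width: -0.0
clock: 21.4
position: [0.4884, -0.1223, 0.4941]
ee_rot: [-0.523, 0.524, -0.475, 0.475]
wrist_force: [-0.3, -0.4, 0.4]
grip_width: -0.0
```

View pics/side10.png

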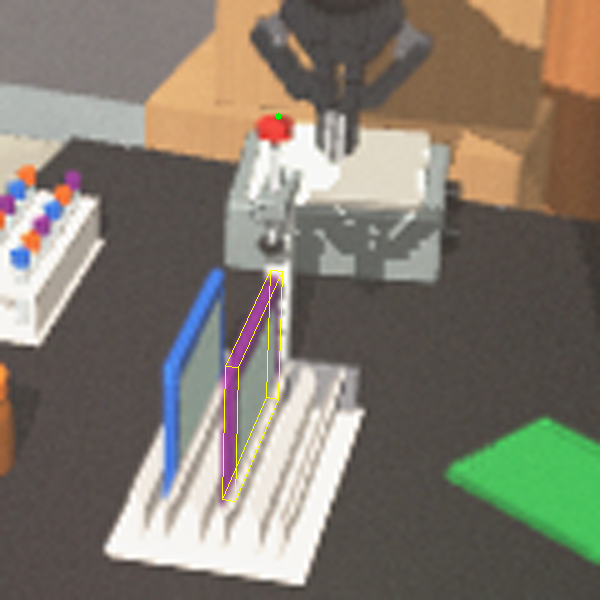

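View pics/scene10.png

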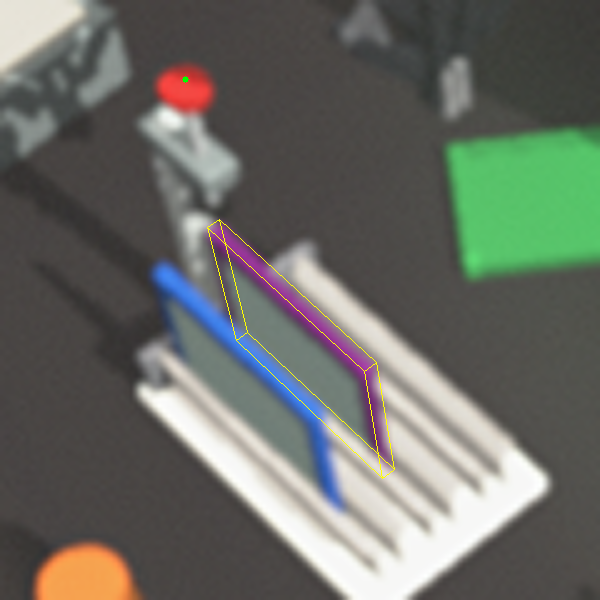

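View pics/scene10f.png

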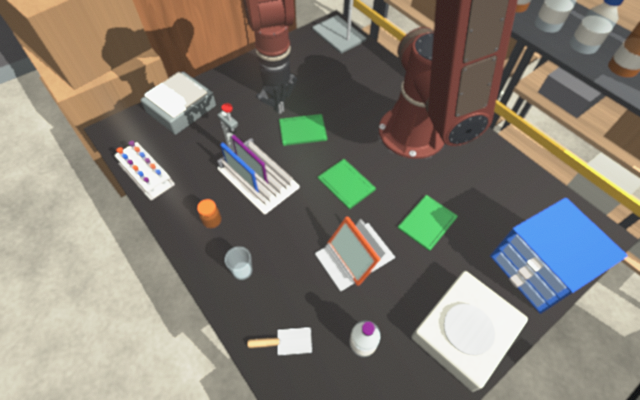

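Knob is back up, the cassette stands at home, and the other objects are where they were.

```bash
python3 -c "
from rig import job
print(job.finish_job())"
```

```text
the job is handed in; nothing more can be done
None
```

The purple cassette is in the rack's middle slot against the end stop, let go. I pressed the gauge onto its top edge, held it there and let it spring back up. I handed the job in at about 21.5 s; no verdict was reported.

**Seating:** I gripped the cassette 20 mm off its middle and pulled it out along its slope. I set it down in the slot at about 9 N and slid it about 40 mm until it met the stop at about 10 N.

**Gauge:** The knob went down about 29.5–30 mm. At the bottom the force jumped from about 3 N to a peak of 16 N, then I held it at about 12 N for 0.8 s. The gauge joint itself cannot be read, so this travel comes from the arm's position and the force jump.

**Last checks:**
- **Cassette:** in the scene and side pictures it lies within about 2 px of the expected home outline, upright.
- **Knob:** it is back at its raised height in both pictures.
- **Other things:** by eye, the blue and orange cassettes, the bottle, jar and beaker have not moved.
- **Arm:** it stands clear, with less than 1 N at the wrist.

**Disagreement:** the wrist camera put the knob and slot about 2 mm from the fixed-camera rack fit. I corrected for that before inserting the cassette and pressing the knob.

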